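# Bin the finished tape roll with a jar on the lid lever

## Robot

A 7-joint arm with a two-finger parallel gripper is mounted at the origin on a cart in front of the work surface, level with it; the furniture and walls round the work are solid. World frame = base frame: x ahead of the robot, y to its left, z up, the work surface at z = 0. Lengths are in mm, angles in degrees, forces in N, time in s.
With the tool pointing down it reaches from about 400 to 850 mm from the base axis. Payload 4.5 kg.
Tool frame: the origin (TCP) lies on the centre line of the jaws, within the pads' length; the fingertips stand 14 mm ahead of it and the grasp point (between the pads) lies 5 mm behind it (ctrl.tcp_to_tips is the distance from the TCP to the fingertips, in mm); z points along the fingers, y is the line along which they close (so a half turn about z gives the same grasp; the last joint's range is limited). The gripper opens to 85 mm and grips with 20 to 120 N. Pads are 22 mm wide; open, the fingers measure 114 mm over their backs; the gripper's body (76 mm by 85 mm) begins 54 mm behind the grasp point. The pads swing forward as they close: fully open they stand 13 mm farther back than shut.
Start: joints at [-71.975, 39.483, -11.15, 89.685, 9.013, 51.709, -12.324], TCP at [173.182, 600.55, 245.317] pointing down, gripper open.
Joint ranges: [-172.22, 172.22], [-26.19, 119.32], [-84.43, 86.54], [7.71, 146.69], [-57.33, 237.33], [2.42, 119.75], [-152.13, 152.13]. Speed limits (degrees/s): [147.25, 147.25, 180, 180, 180, 180, 180].

## Interface

Orientations are given as [roll, pitch, yaw] about the fixed x, y, z axes, in that order (R = Rz(yaw) Ry(pitch) Rx(roll)).
In Python, from rig import sensors, imaging, ctrl gives the robot as it stands.
- The arm moves only by the tool servo_tool, never from a script. Its argument "targets" is a list of rows, each a list of 3 entries, a list of its own where there are three numbers: the opening in per cent of the stroke, from 0 (shut) to 100 (fully open), then the shift along the tool's x, y, z in m, then the turn about the tool's z in rad. In form: [[hand, [dx, dy, dz], roll], ...]. A call has 1 to 8 rows; each row shifts and turns the commanded pose from where the row before left it, along the tool's axes as they then stand; what a row does not reach is not made up. A row lasts 1/12 s, in which the tool goes at most 41.7 mm and 7.16 degrees, less where a joint would pass 70% of its speed; a pose out of reach is approached as far as the arm can. A call is refused whole if a number of a shift passes 0.0417 or a number of a turn 0.125, either way. A call with a gripper value outside its range is refused whole. The fingers move at their own pace and stop on an object; the grip force is fixed at half the most. Time passes only in rows, so rows that do not move let the fingers close. It gives the time, the measured TCP pose, the force, the opening and the grip force at its end, in the units of the state.
- sensors.get_obs(): the state, without advancing time (a new reading comes with each control period).
- imaging.grab_frame(name): name is "side" or "top" or "wrist"; returns a dict with "frame" (384x512x3 uint8, blue, green, red), "K" (3x3 intrinsics, pixels), "k1" (the pictures are not rectified: a ray, as slopes to the right and down, at radius r is drawn at 1 + k1 r^2 times it, then the intrinsics apply), "extrinsics" (4x4, takes a point from world to camera coordinates). Camera axes: x right, y up, looking along -z (the intrinsics and any distortion apply to the point x, -y, -z); pixel columns grow to the right and rows downward; lengths in mm; the calibration is good to about 2 mm. A picture is of the moment at which its call begins. There is no depth.
- ctrl.job_done(): hands the job in; it is judged then, once.
Trained networks look in the newest picture that a camera, given by its name, has taken for a name from the list of things; names that differ only in an ending like _2 or _b are one class to them, and where a whole thing is asked for, a point or a joint stands for the part that bears it (a point fixed in the world has none). Each returns a list of dicts, best first, with "score" (0 to 1); they miss things now and then, are a little off and sometimes report something else, mostly with a low value. They report only what shows in the picture. A call takes as long as a camera call. They do not tell look-alikes from the thing itself.
- imaging.spot_in(camera, target): "xy" ([column, row] in pixels, amid what is visible of it).
- imaging.outline_of(camera, target): "pixels" (384x512 bool, what is visible of it) and "xy" ([column, row] in pixels, amid what is visible of it).
- imaging.mark_of(camera, target): "xy" ([column, row] in pixels: a listed point, or the origin of a listed thing).
The state is a dict: "time": time; "qpos": joint angles; "joint_vel": joint speeds; "joint_efforts": joint torques, N m; "ee_pos": TCP position; "ee_rot": TCP orientation; "contact_force": force on the tool from outside, world axes, zero at the start; "moment": the same for the moment, N m; "width": opening from 0.0 (shut) to 1.0 (fully open); "grip_force": force on a finger pad.
Only numpy, scipy, OpenCV 4.12 (cv2) and the standard library are available. Lean on these libraries where they do the work, as an engineer would, in place of code of your own. Each camera call takes 0.05 s, during which the arm holds its last target. There are 200 camera calls.

## Task

Stand the full pale jar on the pad of the bench bin's side lever, so that its weight presses the lever right down and holds the lid up by itself, and drop the brown tape roll from the front of the table into the open bin. Then take the jar off the lever and stand it upright on the table clear of the bin, so that the lid closes over the roll. Work the lid only through the lever, without touching the lid, never tip the jar over, and leave everything else where it is.

Things in the scene. Friction and masses are not known exactly. Their poses are not given: they have to be found in the camera images.
- waste_bin: Grey open-topped bench bin, fixed to the table, 200 mm along its x, 190 mm along its y, walls 5 mm thick, rim 130 mm high, inner floor 5 mm high. Origin: centre of its underside; z up. Its front faces its -x; the black lid is hinged along its rear (+x) top edge; the lever sticks out of its -y side. It may be turned about z. The mouth inside is 190 by 180 mm.
- bin_mouth (a point): Centre of the bin's mouth, at rim height (130 mm above the table), axes as the bin's.
- bin_lid: Black lid, 212 by 204 mm, about 11 mm thick, lying on the bin's rim when shut. Origin on the hinge line at the rear rim, 100 mm behind the bin's centre and 130 mm above the table; at lid joint 0 its axes are the bin's and it extends to -x. Up, it stands nearly upright behind the mouth, its free edge 340 mm above the table.
- lid_hinge (a joint): Lid angle in rad: 0 shut, 1.48 fully raised. It is geared to the lever: 4.5 times the lever angle. It is damped and falls softly shut in about a second when the lever is released.
- lever_hinge (a joint): Lever angle in rad: 0 up (lid shut), 0.33 fully down on its stop (lid raised). A light spring and the lid push it back up; about 2 N on the pad's centre holds it fully down, the jar alone weighs enough. The pivot runs along the bin's x, 109 mm from the bin's centre to its -y, 30 mm above the table.
- lever_pad (a point): Centre of the upper face of the lever's black rubber pad (moves with the lever): a flat pad 92 by 96 mm with a yellow lip 2.5 mm high round it, 115 mm out from the pivot. Up, the pad slopes 0.33 rad, its outer (-y) end high, its centre about 71 mm above the table; fully down it is level. In the lever's down position it coincides with pad_seat.
- pad_seat (a point): Point fixed to the bin where the pad's centre comes when the lever is fully down: 30 mm to the bin's -x and 224 mm to the bin's -y from its centre, 34.5 mm above the table. The jar stands with the centre of its underside here, within about 10 mm. A jar let go on the sloping pad slides off: hold it upright until the pad is level.
- full_jar: Full closed round jar with pale contents and a silver lid, 69 mm in diameter, 99 mm high, about 0.36 kg, sides upright, body 68 mm across. Origin: centre of its underside, z up. Stands loose on the table.
- tape_roll: Brown roll of packing tape lying flat on the front half of the table, left or right of the bin (not the paler roll fixed far back on the left, nor the white label roll): a ring, 98 mm outside, hole about 68 mm, 48 mm high, wall about 15 mm thick, its middle about 41 mm from the axis (pinch the wall from above), 0.12 kg. Origin: centre of its underside, z up (axis of the hole).
- tin_lid_a: Bystander: gold tin jar lid lying flat, 69 mm across, 14 mm high; origin under its centre.
- tin_lid_b: Bystander: gold tin jar lid lying flat, 69 mm across, 14 mm high; origin under its centre.
- marker: Bystander: red and white marker pen, 135 mm long, 17 mm thick; origin under its centre.
- stamp: Bystander: wooden hand stamp, 26 by 48 mm, 92 mm high; origin under its centre.
- gold_jar: Bystander: dark jar with a gold lid, 70 mm in diameter, 99 mm high, to the right of the lever; origin under its centre.
Mind the look-alikes: they are no part of the job. Leave any blue look-alike of the full_jar alone.

How it is judged:
By the outcome, as a careful person would: the job done as asked, in the order asked, and still so for the second after the job is handed in, with the robot touching nothing.
It also fails if it takes over 67 s, if anything falls off the work surface, if the arm or the gripper's body presses on something with over 40 N, if the wrist force passes 120 N, or if a joint passes its speed limit or range.

## Working session

There is one attempt and no reset: what is moved stays moved. The work goes in short steps, Python scripts to look and compute and a tool call to move; the robot and the scene stay as the last step left them, time stands still between calls to the robot, and variables do not carry over. Pictures are saved under pics/ and viewed, at most 10 in all, crops included, and the job is handed in when it is done.

Besides the shell and the picture viewer there is one more tool, called after "Emit:" as name(argument=value, ...) on one line, values as JSON. servo_tool: Moves the arm, as the interface text tells. Its arguments: {"type":"object","properties":{"targets":{"type":"array"}},"required":["targets"]}

```bash
mkdir -p pics; cat > h.py <<'E'
import numpy as np, cv2
from rig import sensors, imaging, ctrl
from scipy.spatial.transform import Rotation as R
def ray(f,xy):
    K=f["K"];k=f["k1"];d=np.array([(xy[0]-K[0,2])/K[0,0],(xy[1]-K[1,2])/K[1,1]]);u=d.copy()
    for _ in range(20): u=d/(1+k*(u@u))
    E=f["extrinsics"];Rt=E[:3,:3];o=-Rt.T@E[:3,3]
    return o,Rt.T@np.array([u[0],-u[1],-1])
def at_z(f,xy,z):
    o,d=ray(f,xy);return (o+d*(z-o[2])/d[2]).round(1)
def proj(f,p):
    E=f["extrinsics"];c=E[:3,:3]@np.array(p,float)+E[:3,3];u=np.array([c[0],-c[1]])/-c[2]
    u=u*(1+f["k1"]*(u@u));K=f["K"];return np.array([K[0,0]*u[0]+K[0,2],K[1,1]*u[1]+K[1,2]])
def tri(f1,a,f2,b):
    o1,d1=ray(f1,a);o2,d2=ray(f2,b);A=np.stack([d1,-d2],1);s=np.linalg.lstsq(A,o2-o1,rcond=None)[0]
    return ((o1+d1*s[0]+o2+d2*s[1])/2).round(1),round(np.linalg.norm(o1+d1*s[0]-o2-d2*s[1]),1)
E
python3 - <<'E'
from h import *
F={c:imaging.grab_frame(c) for c in("top","side")}
for c in F: cv2.imwrite(f"pics/{c}0.png",F[c]["frame"]); o,d=ray(F[c],(256,192)); print(c,o.round(),d.round(2))
for n in["waste_bin","bin_mouth","lever_pad","pad_seat","full_jar","tape_roll","gold_jar","bin_lid"]:
    for c in F:
        for m in imaging.mark_of(c,n)[:4]:
            print(n,c,round(m["score"],2),np.round(m["xy"],1),at_z(F[c],m["xy"],{"bin_mouth":130,"bin_lid":130,"lever_pad":71,"pad_seat":34.5}.get(n,0)))
o=sensors.get_obs();print(o["time"],o["ee_pos"],o["ee_rot"],o["width"])
E
```

```text
top [-879.  307. 1921.] [ 0.61 -0.1  -0.78]
side [-447. 1416. 1287.] [ 0.48 -0.67 -0.57]
waste_bin top 0.87 [255.6 196.7] [600.1  60.5   0. ]
waste_bin side 0.71 [234.2 211.8] [618.1  78.8   0. ]
bin_mouth top 0.59 [253.2 175.4] [627.5  64.6 130. ]
bin_mouth side 0.78 [237.  187.8] [603.8  75.5 130. ]
lever_pad top 0.72 [297.1 185.8] [ 570.7 -137.5   71. ]
lever_pad side 0.69 [273.7 179.4] [ 566.4 -145.7   71. ]
lever_pad side 0.67 [327.3 181.4] [ 365.  -276.6   71. ]
pad_seat top 0.69 [298.8 193. ] [ 554.1 -143.7   34.5]
pad_seat side 0.86 [278.8 183.6] [ 558.3 -177.5   34.5]
full_jar top 0.84 [377.  212.6] [ 388.7 -491.4    0. ]
full_jar top 0.76 [338.  228.5] [ 338.3 -281.     0. ]
full_jar top 0.51 [357.2 211.1] [ 416.6 -400.4    0. ]
full_jar side 0.65 [331.1 193.9] [ 347.6 -294.4    0. ]
full_jar side 0.57 [342.1 173.9] [ 387.5 -476.7    0. ]
full_jar side 0.52 [325.1 177.6] [ 437.1 -398.2    0. ]
tape_roll top 0.71 [202.1 238.4] [410.  347.4  -0. ]
tape_roll side 0.63 [230.7 263.4] [428.7 342.7   0. ]
gold_jar top 0.81 [343.1 172.7] [ 663.3 -405.     0. ]
gold_jar top 0.6 [252.7 161.2] [832.4  31.8   0. ]
gold_jar side 0.82 [292.9 165.8] [ 618.7 -396.7    0. ]
bin_lid top 0.88 [253.9 159.1] [728.9  42.2 130. ]
bin_lid side 0.88 [213.5 177.8] [731.4  75.7 130. ]
0.9 [173.20303935 600.56454301 245.34810903] [1.79991841e+02 6.50560735e-04 1.63911085e+02] 0.9984047163684286
```

```bash
python3 - <<'E'
import cv2
for c,(x0,y0,x1,y1) in {"top":(150,100,430,310),"side":(150,100,430,310)}.items():
    cv2.imwrite(f"pics/{c}0c.png",cv2.resize(cv2.imread(f"pics/{c}0.png")[y0:y1,x0:x1],(800,600),interpolation=cv2.INTER_CUBIC))
E
```

```text
(no output)
```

View pics/top0c.png

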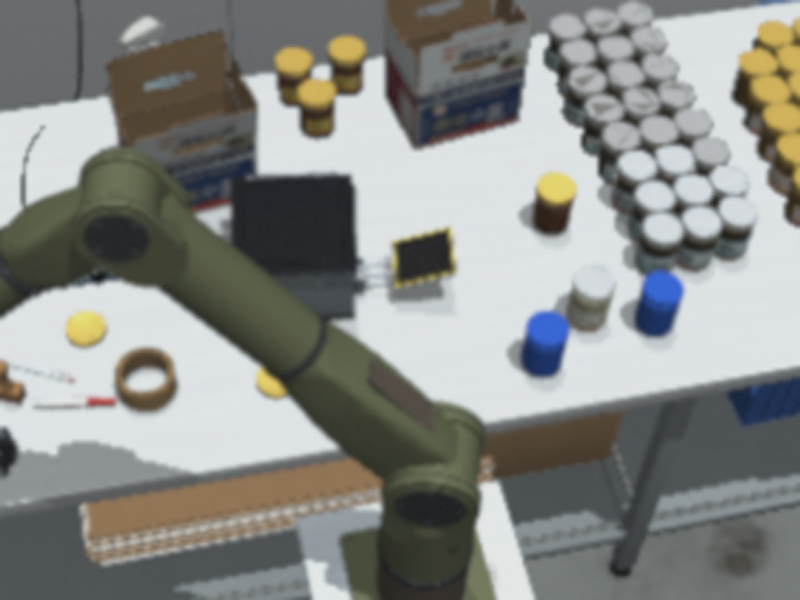

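View pics/side0c.png

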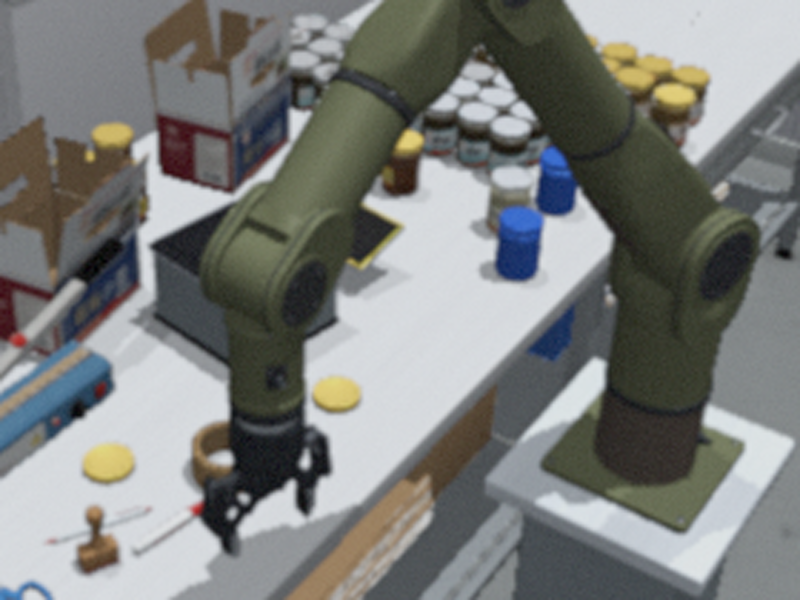

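The pale jar stands between the two blue ones, at crop (590,300) in the top view, world about (427,-399). The tape roll is at (415,345), and the lever pad is at crop (425,258). I'll arc about the base toward the jar.

Emit:
servo_tool(targets=[[100,[-0.0417,0,0],0.067],[100,[-0.0417,0,0],0.067],[100,[-0.0417,0,0],0.067],[100,[-0.0417,0,0],0.067],[100,[-0.0417,0,0],0.067],[100,[-0.0417,0,0],0.067],[100,[-0.0417,0,0],0.067],[100,[-0.0417,0,0],0.067]])

```text
time: 1.57
ee_pos: [461.6, 437.2, 245.4]
ee_rot: [179.9, -0.0, 133.0]
contact_force: [1.0, 1.3, -0.4]
width: 1.0
grip_force: 0.0
```

Emit:
servo_tool(targets=[[100,[-0.0417,0,0],0.067],[100,[-0.0417,0,0],0.067],[100,[-0.0417,0,0],0.067],[100,[-0.0417,0,0],0.067],[100,[-0.0417,0,0],0.067],[100,[-0.0417,0,0],0.067],[100,[-0.0417,0,0],0.067],[100,[-0.0417,0,0],0.067]])

```text
time: 2.23
ee_pos: [624.4, 150.5, 245.3]
ee_rot: [179.9, -0.0, 102.3]
contact_force: [0.4, 0.4, 0.0]
width: 1.004
grip_force: 0.0
```

Emit:
servo_tool(targets=[[100,[-0.0417,0,0],0.067],[100,[-0.0417,0,0],0.067],[100,[-0.0417,0,0],0.067],[100,[-0.0417,0,0],0.067],[100,[-0.0417,0,0],0.067],[100,[-0.0417,0,0],0.067],[100,[-0.0417,0,0],0.067],[100,[-0.0417,0,0],0.067]])

```text
time: 2.9
ee_pos: [617.9, -179.0, 245.3]
ee_rot: [180.0, -0.0, 71.6]
contact_force: [1.1, -1.4, -0.2]
width: 1.002
grip_force: 0.0
```

```bash
python3 - <<'E'
from h import *
F={c:imaging.grab_frame(c) for c in("wrist","top","side")}
for c in F: cv2.imwrite(f"pics/{c}1.png",F[c]["frame"]); o,d=ray(F[c],(256,192)); print(c,o.round(),d.round(2))
for n in["bin_mouth","lever_pad","pad_seat","full_jar","tape_roll","bin_lid"]:
    for c in F:
        for m in imaging.mark_of(c,n)[:4]:
            print(n,c,round(m["score"],2),np.round(m["xy"],1),at_z(F[c],m["xy"],{"bin_mouth":130,"bin_lid":130,"lever_pad":71,"pad_seat":34.5}.get(n,0)))
for c in("top","side"):
    m=imaging.outline_of(c,"bin_lid")
    if m:
        cs=cv2.findContours(m[0]["pixels"].astype(np.uint8),0,2)[0];k=max(cs,key=cv2.contourArea)
        W=np.array([at_z(F[c],p[0],139)[:2] for p in k],np.float32);print("lid rect",c,cv2.minAreaRect(W))
o=sensors.get_obs();print(o["time"],o["ee_pos"],o["ee_rot"],o["width"])
E
```

```text
wrist [643. -99. 374.] [-0.1  -0.32 -0.94]
top [-879.  307. 1921.] [ 0.61 -0.1  -0.78]
side [-447. 1416. 1287.] [ 0.48 -0.67 -0.57]
bin_mouth top 0.63 [252.2 177.5] [615.7  71.6 130. ]
bin_mouth side 0.67 [233.2 189.8] [607.3  96.7 130. ]
lever_pad wrist 0.94 [167.8 150.3] [ 542.5 -133.3   71. ]
lever_pad top 0.4 [300.5 187.8] [ 555.5 -150.5   71. ]
lever_pad side 0.75 [275.3 181.1] [ 552.8 -138.5   71. ]
pad_seat top 0.73 [301.5 193.2] [ 550.3 -156.2   34.5]
pad_seat side 0.88 [276.9 184.6] [ 560.6 -165.4   34.5]
full_jar wrist 0.8 [172.7 330.7] [ 418.3 -392.     0. ]
full_jar wrist 0.72 [ 96.2 287.7] [ 346.8 -289.2    0. ]
full_jar top 0.72 [357.3 211.8] [ 412.5 -399.6    0. ]
full_jar top 0.69 [340.1 226.3] [ 348.3 -294.2    0. ]
full_jar side 0.66 [326.4 178.5] [ 428.3 -395.     0. ]
full_jar side 0.65 [343.9 171.9] [ 389.1 -498.2    0. ]
full_jar side 0.63 [331.1 196.6] [ 337.2 -275.5    0. ]
tape_roll top 0.73 [200.3 237.2] [418.2 354.8   0. ]
tape_roll top 0.25 [340.6 177.5] [ 635.1 -383.1    0. ]
tape_roll side 0.85 [228.5 261.5] [441.9 339.5   0. ]
tape_roll side 0.49 [213.5 176.9] [868.9 -81.    0. ]
bin_lid top 0.72 [254.1 163. ] [703.8  45.9 130. ]
bin_lid side 0.59 [212.8 175.5] [745.6  63.5 130. ]
lid rect top ((605.573486328125, 76.107421875), (211.3577117919922, 222.7208709716797), 81.20378112792969)
lid rect side ((608.2710571289062, 76.6892318725586), (209.4493408203125, 216.64695739746094), 80.81117248535156)
4.05 [ 617.9202914  -177.12877826  245.25893129] [-1.79996601e+02 -4.84330264e-03  7.17818096e+01] 0.9977883919318641
```

View pics/wrist1.png

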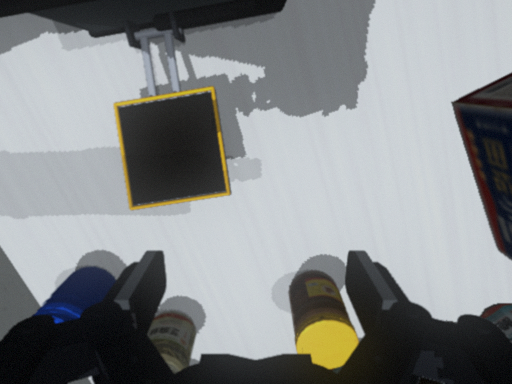

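```bash
cat >> h.py <<'E'
E
python3 - <<'E'
from h import *
from scipy.optimize import least_squares
f=imaging.grab_frame("wrist")
fr=f["frame"].astype(int);m=((fr[...,2]>120)&(fr[...,0]<90)&(fr[...,1]>90)).astype(np.uint8);m[250:]=0
k=np.vstack([c for c in cv2.findContours(m,0,2)[0]]);b=cv2.boxPoints(cv2.minAreaRect(k));ap=cv2.approxPolyDP(cv2.convexHull(k),6,True)[:,0];print(ap)
cor=np.array(ap,float)
def pts(p,w=96,l=100):
    a=.33;o=[]
    for sx,sy in((-1,-1),(-1,1),(1,1),(1,-1)):
        y=-115+sy*l/2;z=4.5+2.5;X=-30+sx*w/2;Y=-109+y*np.cos(a)+z*np.sin(a);Z=30-y*np.sin(a)+z*np.cos(a)
        c,s=np.cos(p[2]),np.sin(p[2]);o.append((p[0]+c*X-s*Y,p[1]+s*X+c*Y,Z))
    return o
def res(p,w=96,l=100):
    P=np.array([proj(f,q) for q in pts(p,w,l)]);D=np.linalg.norm(P[:,None]-cor[None],axis=2);return (P-cor[D.argmin(1)]).ravel()
for w,l in((92,96),(97,101)):
    r=least_squares(res,[613,75,-.157],args=(w,l));c,s=np.cos(r.x[2]),np.sin(r.x[2])
    print(r.x.round(2),np.degrees(r.x[2]).round(1),r.fun.round(1),"seat",(r.x[0]-30*c+224*s).round(1),(r.x[1]-30*s-224*c).round(1))
E
```

```text
[[214  88]
 [230 195]
 [131 210]
 [115 106]]
[ 6.1084e+02  7.6250e+01 -1.6000e-01] -9.0 [ 2.3 -4.1  3.4  1.9 -2.4  4.2 -3.3 -3.4] seat 546.2 -140.3
[ 6.1019e+02  7.6170e+01 -1.5000e-01] -8.9 [ 0.3 -0.8  0.4  0.2 -0.4  1.4 -0.3 -1.1] seat 546.0 -140.5
```

Emit:
servo_tool(targets=[[100,[-0.0417,0,0],0.067],[100,[-0.0417,0,0],0.067],[100,[-0.0417,0,0],0.067],[100,[-0.0417,0,0],0.067]])

```text
time: 4.43
ee_pos: [550.0, -330.7, 245.3]
ee_rot: [179.9, 0.0, 56.3]
contact_force: [0.9, 0.1, -0.9]
width: 0.996
grip_force: 0.0
```

```bash
python3 - <<'E'
from h import *
f=imaging.grab_frame("wrist");cv2.imwrite("pics/wrist2.png",f["frame"])
for m in imaging.mark_of("wrist","full_jar")[:4]: print(round(m["score"],2),np.round(m["xy"],1),at_z(f,m["xy"],0))
for m in imaging.outline_of("wrist","full_jar")[:4]:
    p=m["pixels"];print(round(m["score"],2),np.round(m["xy"],1),f["frame"][p].mean(0).round())
o=sensors.get_obs();print(o["time"],o["ee_pos"],o["ee_rot"])
E
```

```text
0.97 [225.2 307.1] [ 389.3 -492.5    0. ]
0.93 [106.8 210.9] [ 350.  -286.9    0. ]
0.91 [200.2 242.1] [ 422.1 -389.     0. ]
0.93 [ 77.8 233.3] [124.  54.  30.]
0.77 [219.9 330.4] [94. 52. 39.]
0.7 [192.5 266.6] [133. 133. 130.]
4.5833 [ 546.99076583 -334.44213034  245.59967336] [179.97074108   0.21944989  55.91673846]
```

View pics/wrist2.png

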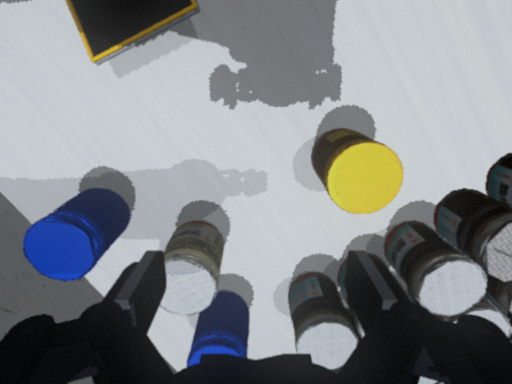

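```bash
python3 - <<'E'
from h import *
f=imaging.grab_frame("wrist")
print("jar top",at_z(f,(190,289),99),"brown",at_z(f,(327,345),99),"gold",at_z(f,(366,176),99))
o=sensors.get_obs();print(o["ee_pos"].round(1) if hasattr(o["ee_pos"],"round") else o["ee_pos"],o["ee_rot"])
Rm=R.from_euler("xyz",o["ee_rot"],degrees=True).as_matrix()
print("to (420,-392,245) in tool",(Rm.T@(np.array([420,-392,245])-np.array(o["ee_pos"]))).round(1))
E
```

```text
jar top [ 422.5 -396.3   99. ] brown [ 502.9 -539.3   99. ] gold [ 629.7 -389.3   99. ]
[ 549.3 -330.9  245.4] [1.79992214e+02 3.37375004e-02 5.62200807e+01]
to (420,-392,245) in tool [-122.7  -73.4    0.4]
```

Emit:
servo_tool(targets=[[100,[-0.0308,-0.0177,0],0],[100,[-0.0308,-0.0177,0],0],[100,[-0.0308,-0.0177,0],0],[100,[-0.0308,-0.0177,0],0],[100,[0,0,0.04],0],[100,[0,0,0.04],0],[100,[0,0,0.037],0],[100,[0,0,0],0]])

```text
time: 5.3
ee_pos: [421.5, -387.3, 122.0]
ee_rot: [-179.3, -0.2, 56.6]
contact_force: [-0.6, 1.7, 0.4]
width: 1.002
grip_force: 0.0
```

```bash
python3 - <<'E'
from h import *
f=imaging.grab_frame("wrist")
cv2.imwrite("pics/wrist3.png",f["frame"])
o=sensors.get_obs();print(o["ee_pos"],o["ee_rot"])
p=o["ee_pos"]
print(proj(f,[422.5,-395,99]),proj(f,[p[0],p[1],99]))
E
```

```text
[ 422.75919014 -389.02165196  125.34429323] [-1.79555266e+02 -1.54864917e-01  5.65890423e+01]
[267.35425584 253.8903392 ] [261.7876784  245.46977837]
```

View pics/wrist3.png

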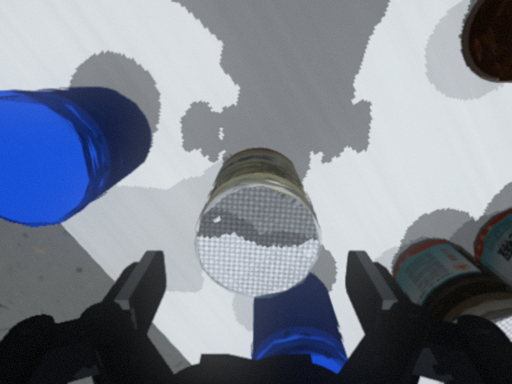

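Emit:
servo_tool(targets=[[100,[0,0,0.027],0],[100,[0,0,0.027],0],[100,[0,0,0],0],[30,[0,0,0],0],[30,[0,0,0],0],[30,[0,0,0],0],[30,[0,0,0],0],[30,[0,0,0],0]])

```text
time: 6.02
ee_pos: [423.7, -392.6, 76.8]
ee_rot: [179.9, -0.0, 56.4]
contact_force: [-3.5, 2.8, 8.5]
width: 0.785
grip_force: 68.0
```

Emit:
servo_tool(targets=[[30,[0,0,0],0],[30,[0,0,0],0],[30,[0,0,-0.01],0],[30,[0,0,-0.02],0]])

```text
time: 6.35
ee_pos: [423.1, -391.8, 104.3]
ee_rot: [-179.9, -0.0, 56.5]
contact_force: [0.3, 0.4, -4.4]
width: 0.787
grip_force: 68.5
```

Emit:
servo_tool(targets=[[30,[0,0,-0.032],0],[30,[0,0,-0.032],0],[30,[0,0,-0.032],0],[30,[0.0276,-0.0036,0],0],[30,[0.0276,-0.0036,0],0],[30,[0.0276,-0.0036,0],0],[30,[0.0276,-0.0036,0],0],[30,[0.0276,-0.0036,0],0]])

```text
time: 7.02
ee_pos: [485.7, -266.5, 201.8]
ee_rot: [179.8, -0.0, 56.4]
contact_force: [0.6, -0.1, -4.1]
width: 0.79
grip_force: 68.8
```

Emit:
servo_tool(targets=[[30,[0.0276,-0.0036,0],0],[30,[0.0276,-0.0036,0],0],[30,[0.0276,-0.0036,0],0],[30,[0.0276,-0.0036,0],0],[30,[0.0276,-0.0036,0],0],[30,[0,0,0],0],[30,[0,0,0],0],[30,[0,0,0],0]])

```text
time: 7.68
ee_pos: [546.1, -143.1, 201.2]
ee_rot: [179.9, 0.0, 56.4]
contact_force: [-0.2, -0.5, -3.1]
width: 0.787
grip_force: 68.8
```

```bash
python3 - <<'E'
from h import *
F={c:imaging.grab_frame(c) for c in("wrist","top","side")}
o=sensors.get_obs();print(o["time"],o["ee_pos"],o["ee_rot"],o["contact_force"])
p=o["ee_pos"];b=[p[0],p[1],p[2]-75]
for c in F:
    for m in imaging.mark_of(c,"full_jar")[:4]: print(c,round(m["score"],2),np.round(m["xy"],1),"expected",proj(F[c],b).round(1),at_z(F[c],m["xy"],b[2]))
a=F["wrist"]["frame"];s=F["side"]["frame"][100:292,200:456]
cv2.imwrite("pics/c4.png",np.hstack([cv2.resize(a,(400,300)),cv2.resize(s,(400,300))]))
E
```

```text
7.8333 [ 545.43873559 -144.2421944   200.80063821] [1.79951141e+02 3.18966284e-02 5.62794037e+01] [ 0.11934915 -0.00576533 -4.05918433]
wrist 0.76 [253.8 202. ] expected [257.  208.9] [ 546.5 -138.7  125.8]
wrist 0.66 [188.9 336.7] expected [257.  208.9] [ 437.9 -207.1  125.8]
top 0.78 [341.4 227.8] expected [300.3 182.3] [ 259.2 -258.2  125.8]
side 0.76 [274.3 170.9] expected [277.8 170.7] [ 557.2 -133.7  125.8]
side 0.67 [341.8 172.7] expected [277.8 170.7] [ 311.6 -299.7  125.8]
side 0.62 [331.1 194.1] expected [277.8 170.7] [ 269.2 -126.   125.8]
side 0.61 [233.9 211.4] expected [277.8 170.7] [516.5 208.2 125.8]
```

View pics/c4.png

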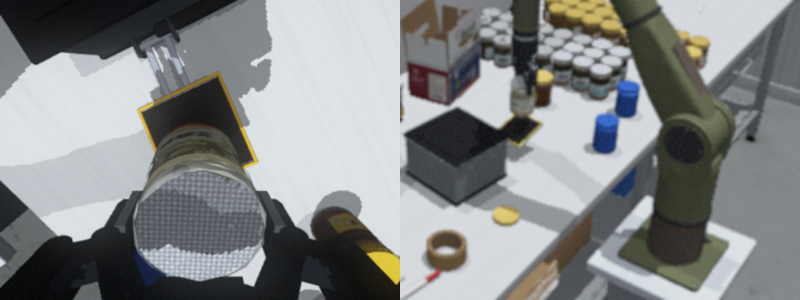

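Emit:
servo_tool(targets=[[30,[0,0,0.025],0],[30,[0,0,0.02],0],[30,[0,0,0.01],0],[30,[0,0,0.01],0],[30,[0,0,0.01],0],[30,[0,0,0.006],0],[30,[0,0,0.004],0],[30,[0,0,0],0]])

```text
time: 8.65
ee_pos: [545.7, -142.3, 114.6]
ee_rot: [-179.9, -0.0, 56.4]
contact_force: [-0.1, -0.2, -2.8]
width: 0.789
grip_force: 69.1
```

Emit:
servo_tool(targets=[[30,[0,0,0.002],0],[30,[0,0,0.002],0],[30,[0,0,0],0],[30,[0,0,0],0]])

```text
time: 8.98
ee_pos: [545.7, -142.4, 111.4]
ee_rot: [-180.0, -0.0, 56.4]
contact_force: [-1.7, -0.0, -1.5]
width: 0.789
grip_force: 69.2
```

Emit:
servo_tool(targets=[[30,[0,0,0.0015],0],[30,[0,0,0],0],[30,[0,0,0],0]])

```text
time: 9.23
ee_pos: [545.7, -142.5, 110.1]
ee_rot: [-180.0, -0.0, 56.4]
contact_force: [-2.9, -0.2, 2.5]
width: 0.787
grip_force: 69.6
```

Emit:
servo_tool(targets=[[30,[0,0,0.0015],0],[30,[0,0,0],0],[30,[0,0,0],0]])

```text
time: 9.48
ee_pos: [545.6, -142.7, 108.8]
ee_rot: [-180.0, 0.0, 56.4]
contact_force: [-3.6, 0.7, 7.1]
width: 0.786
grip_force: 70.0
```

```bash
python3 - <<'E'
from h import *
F={c:imaging.grab_frame(c) for c in("wrist","top","side")}
o=sensors.get_obs();print(o["time"],o["ee_pos"],o["contact_force"])
a=F["wrist"]["frame"];s=F["side"]["frame"][90:240,180:380]
cv2.imwrite("pics/c5.png",np.hstack([cv2.resize(a,(400,300)),cv2.resize(s,(400,300))]))
E
```

```text
9.6333 [ 545.59348415 -142.69464055  108.87986437] [-4.33344532 -0.35354072  7.5886279 ]
```

View pics/c5.png

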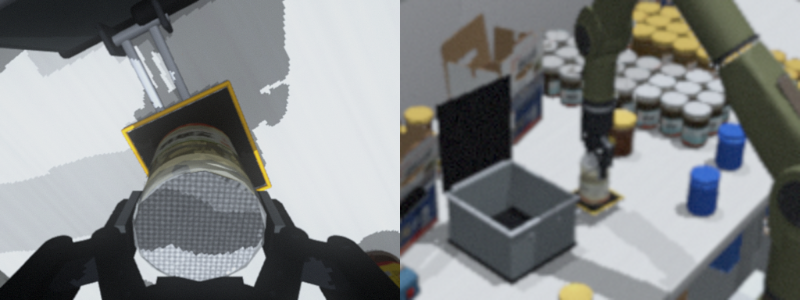

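Emit:
servo_tool(targets=[[100,[0,0,0],0],[100,[0,0,0],0],[100,[0,0,0],0],[100,[0,0,0],0],[100,[0,0,-0.01],0],[100,[0,0,-0.02],0],[100,[0,0,-0.03],0],[100,[0,0,-0.04],0]])

```text
time: 10.3
ee_pos: [544.5, -142.1, 208.1]
ee_rot: [-179.8, 0.1, 56.4]
contact_force: [0.2, -0.1, 0.7]
width: 1.004
grip_force: 0.0
```

```bash
python3 - <<'E'
from h import *
F={c:imaging.grab_frame(c) for c in("wrist","side","top")}
o=sensors.get_obs();print(o["time"],o["ee_pos"],o["contact_force"],o["width"])
f=F["wrist"]
for c in F:
    for n,z in(("full_jar",34.5),("pad_seat",34.5),("tape_roll",0),("bin_mouth",130)):
        for m in imaging.mark_of(c,n)[:3]: print(c,n,round(m["score"],2),at_z(F[c],m["xy"],z))
a=f["frame"];s=F["side"]["frame"][90:240,180:380]
cv2.imwrite("pics/c6.png",np.hstack([cv2.resize(a,(400,300)),cv2.resize(s,(400,300))]))
E
```

```text
10.45 [ 548.23924231 -143.42824515  211.85019432] [-0.03006324  0.09146155 -0.21525153] 0.9985586252221283
wrist full_jar 0.71 [ 372.9 -266.8   34.5]
wrist full_jar 0.66 [ 542.6 -139.    34.5]
side full_jar 0.89 [ 540.6 -142.9   34.5]
side full_jar 0.74 [ 355.1 -436.8   34.5]
side full_jar 0.58 [ 313.7 -228.2   34.5]
side pad_seat 0.58 [ 559.7 -179.6   34.5]
side tape_roll 0.87 [432.2 343.2   0. ]
side bin_mouth 0.6 [604.3  82.4 130. ]
side bin_mouth 0.4 [501.6 212.  130. ]
top full_jar 0.76 [ 379.9 -487.5   34.5]
top tape_roll 0.51 [424.6 355.9   0. ]
top bin_mouth 0.58 [620.6  71.1 130. ]
```

View pics/c6.png

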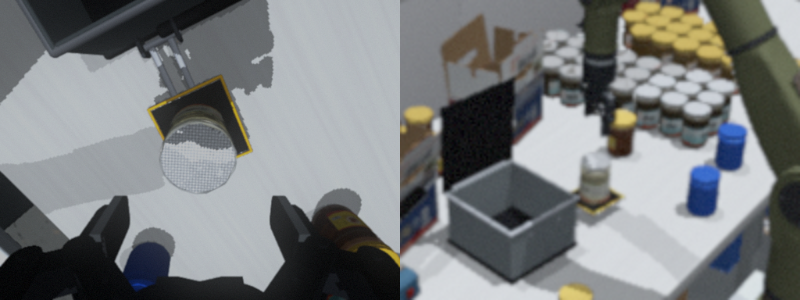

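The jar stands alone on the level pad and holds the lid up. Next is the roll.

Emit:
servo_tool(targets=[[100,[0,0,-0.035],-0.12],[100,[0,0,0],-0.12],[100,[0,0,0],-0.12],[100,[0.0402,0,0],-0.0725],[100,[0.0402,0,0],-0.0725],[100,[0.0402,0,0],-0.0725],[100,[0.0402,0,0],-0.0725],[100,[0.0402,0,0],-0.0725]])

```text
time: 11.72
ee_pos: [562.5, 58.5, 243.3]
ee_rot: [179.9, -0.0, 98.0]
contact_force: [0.4, -0.6, -0.0]
width: 1.002
grip_force: 0.0
```

Emit:
servo_tool(targets=[[100,[0.0402,0,0],-0.0725],[100,[0.0402,0,0],-0.0725],[100,[0.0402,0,0],-0.0725],[100,[0.0402,0,0],-0.0725],[100,[0.0402,0,0],-0.0725],[100,[0,0,0],0],[100,[0,0,0],0],[100,[0,0,0],0]])

```text
time: 12.38
ee_pos: [506.7, 248.1, 243.2]
ee_rot: [-180.0, 0.1, 118.6]
contact_force: [-0.3, -0.3, -0.0]
width: 0.996
grip_force: 0.0
```

```bash
python3 - <<'E'
from h import *
f=imaging.grab_frame("wrist");cv2.imwrite("pics/wrist7.png",f["frame"])
o=sensors.get_obs();print(o["time"],o["ee_pos"],o["ee_rot"],o["qpos"])
for n in("tape_roll","tin_lid_a","marker","bin_mouth"):
    for m in imaging.mark_of("wrist",n)[:3]: print(n,round(m["score"],2),np.round(m["xy"],1),at_z(f,m["xy"],0))
m=imaging.outline_of("wrist","tape_roll")
if m: 
    k=max(cv2.findContours(m[0]["pixels"].astype(np.uint8),0,2)[0],key=cv2.contourArea);print(cv2.boundingRect(k))
E
```

```text
12.4333 [507.16440656 247.15225353 243.22940166] [-1.79981884e+02  7.77066276e-02  1.18455424e+02] [-30.57021069  34.8026817   -0.22644912 100.89218007   0.29504502
  44.32694855  -2.51186925]
tin_lid_a 0.95 [135.1 186.9] [395.  140.8   0. ]
tin_lid_a 0.57 [387.   20.4] [558.7 439.7   0. ]
(181, 0, 106, 85)
```

View pics/wrist7.png

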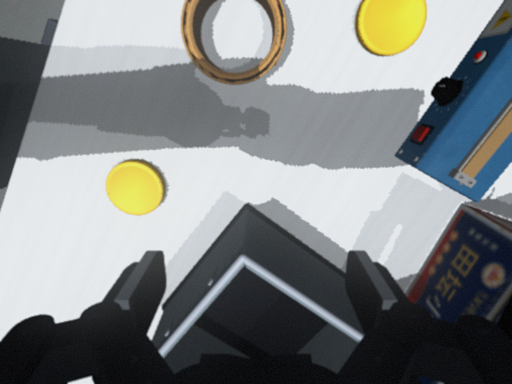

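Emit:
servo_tool(targets=[[100,[0.0296,-0.0158,0],0],[100,[0.0296,-0.0158,0],0],[100,[0.0296,-0.0158,0],0],[100,[0.0296,-0.0158,0],0],[100,[0,0,0.035],-0.09],[100,[0,0,0.035],-0.09],[100,[0,0,0.02],0],[100,[0,0,0],0]])

```text
time: 13.35
ee_pos: [392.6, 320.6, 150.0]
ee_rot: [-179.6, 0.0, 128.9]
contact_force: [-0.9, -0.2, 0.5]
width: 0.999
grip_force: 0.0
```

```bash
python3 - <<'E'
from h import *
print
f=imaging.grab_frame("wrist");o=sensors.get_obs();p=o["ee_pos"];print(o["time"],p,o["ee_rot"])
for m in imaging.mark_of("wrist","tape_roll")[:2]: print(round(m["score"],2),np.round(m["xy"],1),at_z(f,m["xy"],0))
m=imaging.outline_of("wrist","tape_roll")
im=f["frame"].copy()
if m:
    k=max(cv2.findContours(m[0]["pixels"].astype(np.uint8),0,2)[0],key=cv2.contourArea)
    cv2.drawContours(im,[k],-1,(0,255,0),1);b=cv2.boundingRect(k);print(b)
q=proj(f,[p[0],p[1],48]);print(q);cv2.circle(im,tuple(int(v) for v in q),3,(0,0,255),-1)
cv2.imwrite("pics/wrist8.png",im)
E
```

```text
13.4 [393.72051509 321.22981288 151.9146876 ] [-1.79756264e+02  2.47891905e-02  1.28837772e+02]
(254, 121, 127, 127)
[258.07768892 195.63328033]
```

View pics/wrist8.png

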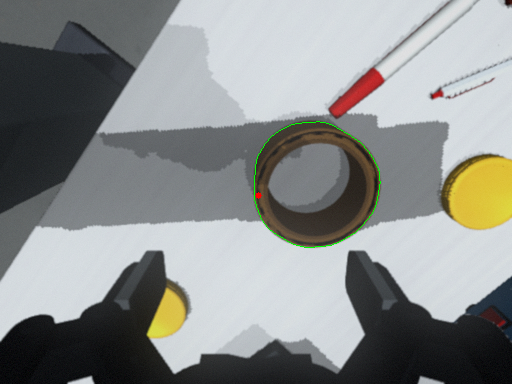

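```bash
python3 - <<'E'
from h import *
f=imaging.grab_frame("wrist");o=sensors.get_obs();p=np.array(o["ee_pos"])
E=np.array([at_z(f,x,48) for x in((257,187),(380,187),(318,247))]);print(E)
c=np.array([*(at_z(f,(318.5,187),48)[:2])]);print(c,np.linalg.norm(E[0]-E[1]))
y=np.radians(o["ee_rot"][2]);cl=np.array([np.sin(y),-np.cos(y)]);t=c-41*cl
Rm=R.from_euler("xyz",o["ee_rot"],degrees=True).as_matrix()
print(p,t,(Rm.T@(np.array([*t,p[2]])-p)).round(1))
E
```

```text
[[393.  327.8  48. ]
 [468.  388.2  48. ]
 [466.1 318.6  48. ]]
[430.5 358. ] 96.29724814344384
[395.57516154 322.92454605 154.63971053] [398.56081294 332.29225156] [5.4 8.2 0. ]
```

Emit:
servo_tool(targets=[[100,[0.004,0.0075,0.015],0],[100,[0,0,0.035],0],[100,[0,0,0.035],0],[100,[0,0,0.025],0],[100,[0,0,0.015],0],[100,[0,0,0],0],[0,[0,0,0],0],[0,[0,0,0],0]])

```text
time: 14.22
ee_pos: [398.9, 331.2, 30.0]
ee_rot: [179.8, -0.0, 128.9]
contact_force: [-0.6, -0.7, -0.2]
width: 0.749
grip_force: 0.0
```

Emit:
servo_tool(targets=[[0,[0,0,0],0],[0,[0,0,0],0],[0,[0,0,0],0],[0,[0,0,0],0],[0,[0,0,0],0],[0,[0,0,0],0],[0,[0,0,0],0],[0,[0,0,0],0]])

```text
time: 14.88
ee_pos: [397.6, 330.0, 29.2]
ee_rot: [180.0, 0.0, 128.9]
contact_force: [-0.6, -0.8, 7.3]
width: 0.16
grip_force: 61.8
```

Emit:
servo_tool(targets=[[0,[0,0,-0.03],0],[0,[0,0,-0.04],0],[0,[0,0,-0.04],0],[0,[0,0,-0.04],0],[0,[0,0,-0.03],0],[0,[-0.0386,-0.0037,0],0],[0,[-0.0386,-0.0037,0],0],[0,[-0.0386,-0.0037,0],0]])

```text
time: 15.55
ee_pos: [462.3, 232.7, 209.3]
ee_rot: [179.9, 0.0, 129.0]
contact_force: [0.7, 0.2, -0.5]
width: 0.158
grip_force: 62.1
```

Emit:
servo_tool(targets=[[0,[-0.0386,-0.0037,0],0],[0,[-0.0386,-0.0037,0],0],[0,[-0.0386,-0.0037,0],0],[0,[-0.0386,-0.0037,0],0],[0,[-0.0386,-0.0037,0],0],[0,[0,0,0],0.111],[0,[0,0,0],0.111],[0,[0,0,0],0.111]])

```text
time: 16.22
ee_pos: [568.6, 70.0, 208.1]
ee_rot: [-180.0, -0.0, 109.4]
contact_force: [-0.2, 0.8, -1.4]
width: 0.163
grip_force: 62.2
```

Emit:
servo_tool(targets=[[0,[0,0,0],0.111],[0,[0,0,0],0.111],[0,[0,0,0],0.111],[0,[0,0,0],0],[0,[0,0,0],0]])

```text
time: 16.63
ee_pos: [568.3, 71.5, 208.2]
ee_rot: [-180.0, 0.0, 90.9]
contact_force: [0.1, -0.5, -0.7]
width: 0.159
grip_force: 62.2
```

```bash
python3 - <<'E'
from h import *
F={c:imaging.grab_frame(c) for c in("wrist","side")}
o=sensors.get_obs();print(o["time"],o["ee_pos"],o["ee_rot"],o["contact_force"],o["width"])
a=F["wrist"]["frame"];s=F["side"]["frame"][90:240,180:380]
cv2.imwrite("pics/c9.png",np.hstack([cv2.resize(a,(400,300)),cv2.resize(s,(400,300))]))
E
```

```text
16.7333 [568.42798529  71.44018182 208.28115423] [-1.79986864e+02 -6.65261903e-03  9.08992337e+01] [ 0.45030035  0.11598006 -0.85571754] 0.15771423023853393
```

View pics/c9.png

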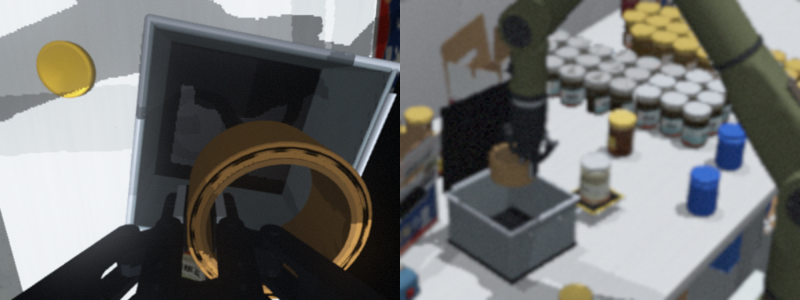

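Emit:
servo_tool(targets=[[0,[0,0,0.03],0],[0,[0,0,0.035],0],[0,[0,0,0.025],0],[0,[0,0,0.01],0],[0,[0,0,0],0],[45,[0,0,0],0],[45,[0,0,0],0],[45,[0,0,0],0]])

```text
time: 17.4
ee_pos: [570.1, 71.5, 110.1]
ee_rot: [179.8, -0.0, 90.8]
contact_force: [0.7, -0.3, -0.0]
width: 0.447
grip_force: 0.0
```

Emit:
servo_tool(targets=[[45,[0,0,0],0],[45,[0,0,0],0],[45,[0,0,-0.03],0],[45,[0,0,-0.04],0],[45,[0,0,-0.04],0],[100,[0,0,-0.03],0],[100,[0,0,0],0],[100,[0,0,0],0]])

```text
time: 18.07
ee_pos: [569.8, 71.6, 250.7]
ee_rot: [179.7, -0.1, 90.7]
contact_force: [-0.6, 0.5, -1.2]
width: 0.855
grip_force: 0.0
```

```bash
python3 - <<'E'
from h import *
F={c:imaging.grab_frame(c) for c in("wrist","side","top")}
o=sensors.get_obs();print(o["time"],o["ee_pos"],o["ee_rot"],o["contact_force"],o["width"])
for c in F:
    for n,z in(("tape_roll",5),("full_jar",34.5)):
        for m in imaging.mark_of(c,n)[:3]: print(c,n,round(m["score"],2),np.round(m["xy"]),at_z(F[c],m["xy"],z))
s=F["side"]["frame"][90:240,180:380]
cv2.imwrite("pics/c10.png",np.hstack([cv2.resize(F["wrist"]["frame"],(400,300)),cv2.resize(s,(400,300))]))
E
```

```text
18.2167 [567.57344718  71.35860511 247.12733219] [-1.79849825e+02  1.65146555e-02  9.07545366e+01] [-0.26988976  0.02171777 -0.1052444 ] 1.0038493901867733
wrist full_jar 0.98 [113. 377.] [ 371.3 -249.    34.5]
wrist full_jar 0.97 [235. 314.] [ 545.7 -139.1   34.5]
side tape_roll 0.46 [237. 207.] [628.2  47.3   5. ]
side full_jar 0.89 [327. 195.] [ 334.1 -229.1   34.5]
side full_jar 0.85 [278. 187.] [ 547.8 -153.6   34.5]
side full_jar 0.62 [216. 177.] [824.7 -47.6  34.5]
top tape_roll 0.5 [254. 195.] [607.2  65.6   5. ]
top full_jar 0.71 [378. 210.] [ 382.2 -485.3   34.5]
top full_jar 0.66 [301. 194.] [ 543.3 -150.5   34.5]
top full_jar 0.61 [149. 238.] [437.4 583.   34.5]
```

Emit:
servo_tool(targets=[[100,[-0.0354,-0.0042,0],0],[100,[-0.0354,-0.0042,0],0],[100,[-0.0354,-0.0042,0],0],[100,[-0.0354,-0.0042,0],0],[100,[-0.0354,-0.0042,0],0],[100,[-0.0354,-0.0042,0],0],[100,[0,0,0.04],0],[100,[0,0,0.03],0]])

```text
time: 19.18
ee_pos: [546.3, -145.4, 178.0]
ee_rot: [179.8, 0.1, 90.4]
contact_force: [-0.3, 0.7, -1.7]
width: 1.004
grip_force: 0.0
```

Emit:
servo_tool(targets=[[100,[0,0,0],0],[100,[0,0,0],0],[100,[0,0,0],0]])

```text
time: 19.43
ee_pos: [547.2, -141.0, 179.4]
ee_rot: [179.9, 0.0, 90.8]
contact_force: [0.2, 0.4, 0.7]
width: 0.998
grip_force: 0.0
```

```bash
python3 - <<'E'
from h import *
f=imaging.grab_frame("wrist")
o=sensors.get_obs();p=o["ee_pos"];print(o["time"],p,o["ee_rot"],o["contact_force"],o["width"])
for m in imaging.mark_of("wrist","full_jar")[:3]: print(round(m["score"],2),np.round(m["xy"]),at_z(f,m["xy"],34.5))
for m in imaging.outline_of("wrist","full_jar")[:3]:
    c,r=cv2.minEnclosingCircle(np.argwhere(m["pixels"])[:,::-1].astype(np.float32));b=cv2.boundingRect(m["pixels"].astype(np.uint8));print(b,"disc?",at_z(f,(b[0]+b[2]/2,b[1]+b[3]-b[2]/2),133.5))
E
```

```text
19.4833 [ 547.61613632 -141.06308404  179.93271866] [1.79822629e+02 2.81783226e-02 9.07995289e+01] [1.03412028 0.01262477 0.36219223] 1.003229146604855
0.64 [ 82. 290.] [ 370.8 -262.3   34.5]
0.62 [252. 177.] [ 543.7 -139.1   34.5]
(194, 139, 113, 131) disc? [ 543.5 -132.4  133.5]
```

Emit:
servo_tool(targets=[[100,[0.002,-0.002,0.03],0],[100,[0,0,0.03],0],[100,[0,0,0.009],0],[100,[0,0,0],0],[100,[0,0,0],0],[30,[0,0,0],0],[30,[0,0,0],0],[30,[0,0,0],0]])

```text
time: 20.25
ee_pos: [544.9, -139.9, 110.9]
ee_rot: [179.9, 0.1, 90.7]
contact_force: [-1.1, -0.6, 4.7]
width: 0.782
grip_force: 66.6
```

Emit:
servo_tool(targets=[[30,[0,0,0],0],[30,[0,0,0],0],[30,[0,0,0],0]])

```text
time: 20.5
ee_pos: [544.9, -140.0, 110.6]
ee_rot: [179.9, 0.1, 90.7]
contact_force: [-1.6, -0.9, 5.8]
width: 0.791
grip_force: 66.8
```

Emit:
servo_tool(targets=[[30,[0,0,-0.01],0],[30,[0,0,-0.02],0],[30,[0,0,-0.03],0],[30,[0,0,-0.03],0],[30,[-0.033,-0.0054,0],0],[30,[-0.033,-0.0054,0],0],[30,[-0.033,-0.0054,0],0],[30,[-0.033,-0.0054,0],0]])

```text
time: 21.17
ee_pos: [523.6, -272.5, 199.8]
ee_rot: [-180.0, -0.0, 90.8]
contact_force: [0.6, -1.3, -4.7]
width: 0.79
grip_force: 68.7
```

Emit:
servo_tool(targets=[[30,[-0.033,-0.0054,0],0],[30,[0,0,0],0],[30,[0,0,0.03],0],[30,[0,0,0.03],0],[30,[0,0,0.03],0],[30,[0,0,0.02],0],[30,[0,0,0.008],0],[30,[0,0,0],0]])

```text
time: 21.83
ee_pos: [518.1, -304.1, 80.0]
ee_rot: [-179.8, -0.1, 90.7]
contact_force: [-0.8, 1.1, -2.9]
width: 0.784
grip_force: 69.0
```

Emit:
servo_tool(targets=[[30,[0,0,0],0],[30,[0,0,0],0]])

```text
time: 22.0
ee_pos: [520.4, -305.0, 82.7]
ee_rot: [179.9, 0.1, 90.7]
contact_force: [0.9, -0.5, -3.9]
width: 0.785
grip_force: 69.0
```

Emit:
servo_tool(targets=[[30,[0,0,0.003],0],[30,[0,0,0.002],0],[30,[0,0,0],0],[30,[0,0,0],0]])

```text
time: 22.33
ee_pos: [520.3, -305.5, 77.9]
ee_rot: [179.8, 0.1, 90.7]
contact_force: [-0.8, -0.0, 5.3]
width: 0.79
grip_force: 69.8
```

Emit:
servo_tool(targets=[[30,[0,0,0.0015],0],[30,[0,0,0],0],[30,[0,0,0],0]])

```text
time: 22.58
ee_pos: [520.2, -306.2, 77.7]
ee_rot: [179.8, 0.2, 90.7]
contact_force: [-3.4, 0.5, 15.6]
width: 0.782
grip_force: 70.8
```

On the table. Ease off a little, release and withdraw.

Emit:
servo_tool(targets=[[30,[0,0,-0.0015],0],[30,[0,0,0],0],[100,[0,0,0],0],[100,[0,0,0],0],[100,[0,0,0],0],[100,[0,0,0],0],[100,[0,0,-0.015],0],[100,[0,0,-0.03],0]])

```text
time: 23.25
ee_pos: [517.0, -303.0, 118.3]
ee_rot: [-179.6, -0.2, 90.8]
contact_force: [-0.4, -0.3, 0.7]
width: 0.998
grip_force: 0.0
```

Emit:
servo_tool(targets=[[100,[0,0,-0.04],0],[100,[0,0,-0.04],0],[100,[0,0,-0.04],0],[100,[0,0,0],0],[100,[0,0,0],0],[100,[0,0,0],0],[100,[0,0,0],0],[100,[0,0,0],0]])

```text
time: 23.92
ee_pos: [518.4, -304.1, 239.5]
ee_rot: [-179.8, -0.1, 90.8]
contact_force: [1.0, 0.3, 0.2]
width: 0.998
grip_force: 0.0
```

```bash
python3 - <<'E'
from h import *
F={c:imaging.grab_frame(c) for c in("wrist","side","top")}
o=sensors.get_obs();print(o["time"],o["ee_pos"],o["contact_force"],o["width"])
old={"top":"pics/top0.png","side":"pics/side0.png"}
for c in F:
    for n,z in(("tape_roll",0),("full_jar",0),("lever_pad",71),("gold_jar",0)):
        for m in imaging.mark_of(c,n)[:3]: print(c,n,round(m["score"],2),at_z(F[c],m["xy"],z))
    m=imaging.outline_of(c,"bin_lid")
    if m and c!="wrist":
        k=max(cv2.findContours(m[0]["pixels"].astype(np.uint8),0,2)[0],key=cv2.contourArea)
        print("lid",c,m[0]["score"],cv2.minAreaRect(np.array([at_z(F[c],p[0],139)[:2] for p in k],np.float32)))
E
```

```text
24.0667 [ 518.89474157 -304.38962155  240.12883138] [-0.75854794 -0.60526407 -0.09963997] 0.997394885823615
wrist full_jar 0.92 [ 518.3 -305.4    0. ]
wrist full_jar 0.84 [ 348.6 -288.3    0. ]
wrist full_jar 0.62 [ 385.5 -492.4    0. ]
wrist gold_jar 0.98 [ 632.3 -390.5    0. ]
side full_jar 0.82 [ 526.  -313.9    0. ]
side full_jar 0.8 [ 398.9 -482.9    0. ]
side full_jar 0.59 [ 330.1 -266.1    0. ]
side lever_pad 0.78 [ 551.6 -131.2   71. ]
lid side 0.61 ((607.1931762695312, 78.90887451171875), (207.5801544189453, 213.88937377929688), 80.93907165527344)
top full_jar 0.74 [ 346.7 -293.7    0. ]
top full_jar 0.54 [ 390.  -490.9    0. ]
top full_jar 0.48 [ 509.1 -323.1    0. ]
top lever_pad 0.73 [ 548.4 -142.4   71. ]
top gold_jar 0.54 [ 649.8 -397.1   -0. ]
lid top 0.78 ((604.607666015625, 76.27869415283203), (202.0076904296875, 213.68980407714844), 81.1087875366211)
```

```bash
python3 -c "from rig import ctrl;print(ctrl.job_done())"
```

```text
the job is handed in; nothing more can be done
None
```

The job is handed in at about 24 s: the lid is shut over the roll, as far as the cameras and detectors show, and the pale jar stands upright on the table at about (519, -305), clear of the bin. I went one over the picture limit, viewing 11 instead of 10, so I checked the end state from detector readings, not by eye.

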